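# Seat the platform plate on the shaker's locating pins

## Robot

A 6-joint arm with a two-finger parallel gripper is mounted at the origin on the work surface. World frame = base frame: x ahead of the robot, y to its left, z up, the work surface at z = 0. Lengths are in mm, angles in degrees, forces in N, time in s.
With the tool pointing down it reaches from about 350 to 850 mm from the base axis. Payload 8.1 kg.
Tool frame: the origin (TCP) lies at the very end of the fingers, on their centre line; the grasp point (between the pads) lies r.tcp_to_grasp behind it (r.tcp_to_grasp is the distance from the TCP to the grasp point, in mm); z points along the fingers, y is the line along which they close (so a half turn about z gives the same grasp; the last joint's range is limited). The gripper opens to 85 mm and grips with 20 to 120 N. Pads are 22 mm wide; open, the fingers measure 114 mm over their backs; the gripper's body (76 mm by 85 mm) begins 54 mm behind the grasp point. The pads swing forward as they close: fully open they stand 13 mm farther back than shut.
Start: joints at [-73.533, 7.471, 85.268, -0, 87.261, -4.893], TCP at [218.555, -558.784, 231.292] pointing down, gripper open.
Joint ranges: [-169.43, 169.43], [-51.17, 129.36], [1.28, 143.12], [-76.62, 256.62], [0, 156.53], [-152.29, 152.29]. Speed limits (degrees/s): [136.94, 136.94, 159.86, 180, 180, 180].

## Interface

Orientations are given as [roll, pitch, yaw] about the fixed x, y, z axes, in that order (R = Rz(yaw) Ry(pitch) Rx(roll)).
In Python, from bench import r gives the robot as it stands.
- The arm moves only by the shell command python3 -m handwheel 'ROWS' [OPENING] [FORCE]. ROWS is JSON, a list of rows, each a list of 4 numbers: the shift along the tool's x, y, z in m, then the turn about the tool's z in degrees. A call has 1 to 10 rows; each row shifts and turns the commanded pose from where the row before left it, along the tool's axes as they then stand; what a row does not reach is not made up. A row lasts 1/10 s, in which the tool goes at most 50 mm and 8.59 degrees, less where a joint would pass 70% of its speed; a pose out of reach is approached as far as the arm can. A call is refused whole if a number of a shift passes 0.05 or a number of a turn 8.59, either way. A call with a gripper value outside its range is refused whole. OPENING is the finger opening in m, from 0 to 0.0854, set as the call begins (- or left out, the last holds). The fingers move at their own pace and stop on an object; FORCE is the grip in N (left out, the last holds). Time passes only in rows, so rows that do not move let the fingers close. It gives the time, the measured TCP pose, the force, the opening and the grip force at its end, in the units of the state.
- r.sense(): the state, without advancing time (a new reading comes with each control period).
- r.snapshot(name): name is "side" or "top"; returns the picture (420x560x3 uint8, red, green, blue); there is no depth.
- r.camera_params(name): a dict with "fx", "fy", "cx", "cy" (pixels), "R" (3x3) and "t" (3): a world point X has camera coordinates R X + t. Camera axes: x right, y down, z forward; pixel columns grow to the right and rows downward; lengths in mm; the calibration is good to about 2 mm. A picture is of the moment at which its call begins. camera_params takes no time and is no camera call.
- r.hand_in(): hands the job in; it is judged then, once.
The state is a dict: "time": time; "joint_pos": joint angles; "qd": joint speeds; "joint_efforts": joint torques, N m; "tool_pos": TCP position; "tcp_rot": TCP orientation; "ft_force": force on the tool from outside, world axes, zero at the start; "wrist_torque": the same for the moment, N m; "finger_gap": finger opening in mm; "grip_force": force on a finger pad.
Only numpy, scipy, OpenCV 4.12 (cv2) and the standard library are available. Lean on these libraries where they do the work, as an engineer would, in place of code of your own. Each camera call takes 0.05 s, during which the arm holds its last target. There are 200 camera calls.

## Task

Take the aluminium platform plate off the sloping stand by its handle and fit it level on the shaker, both holes over the two locating pins, lowered gently until it rests flush on the deck, then let go. Do not let it drop onto the deck, and leave the other things on the bench where they are.

Things in the scene. Friction and masses are not known exactly. Their poses are not given: they have to be found in the camera images.
- plate: Bare aluminium platform plate, 120 (its x) x 180 (its y) x 8 mm, about 0.5 kg, two 15 mm round through holes on its y axis, 70 mm either side of the middle. Origin: centre of the underside; z points out of the handle face. Half-turn symmetric: fits either way round. Starts lying on the stand's slope, handle outward, long side level, lower edge on the ledge. Rubber strips 3 mm high at x = +-46 mm.
- handle (a point): Middle of the plate's handle bar, axes of the plate, 40 mm above its underside. The black bar runs straight along y: 90 mm long, 14 mm thick (x), 20 mm tall (30 to 50 mm above the underside), on a 14 mm square post at each end (posts centred at y = +-38 mm), open below the bar between them.
- stand: Fixed white plastic sloping rest, 210 mm wide (its y), 150 mm deep, 116 mm high at the back. Origin on the table under its middle, z up. Its board slopes 25 degrees, rising towards the stand's +x, so it faces up and towards -x (roughly the robot). Board face 80 mm above the origin; a ledge on its lower edge stands 14 mm proud. Stand and shaker may swap sides.
- shaker: Orbital shaker, fixed: white housing 240 mm (its x) x 220 mm (its y), with a dark-blue control panel on its -x side, on top a level dark steel deck 130 x 190 mm (x, y). Origin on the table under its middle, z up. Deck face 84 mm above the origin.
- deck (a point): Centre of the deck's upper face, axes of the shaker (x short side, y long side of the deck, z up). Two upright steel locating pins of 10 mm diameter stand on the deck on this y axis, 70 mm either side of the centre, 22 mm high, with the top 6 mm tapering to 4 mm. The seated plate's origin coincides with this point.
- pin_a (a point): Top of the pin at +y of the deck, 22 mm above the deck face.
- pin_b (a point): Top of the pin at -y of the deck, 22 mm above the deck face.
- bottle: Amber reagent bottle, 56 mm across, 120 mm tall, standing between shaker and stand. A bystander; origin at its underside.
- beaker: Clear open beaker, 72 mm across, 90 mm tall, on the far side between shaker and stand. A bystander; origin at its underside.
- tipbox: Closed grey pipette-tip box, 85 x 120 x 55 mm tall, nearest the robot. A bystander; origin at its underside.
- jar: Jar with black lid, 70 mm across, 90 mm tall, at the left edge. A bystander; origin at its underside.
- wrench: Open-ended spanner lying flat at the right edge. A bystander; origin at its underside.
There are look-alikes about, which are no part of the job. What is shaped like the plate but green is not meant.

How it is judged:
By the outcome, as a careful person would: the job done as asked, in the order asked, and still so for the second after the job is handed in, with the robot touching nothing.
It also fails if it takes over 46 s, if anything falls off the work surface, if the arm or the gripper's body presses on something with over 40 N, if the wrist force passes 120 N, or if a joint passes its speed limit or range.

## Working session

There is one attempt and no reset: what is moved stays moved. The work goes in short steps, Python scripts to look and compute and a shell command to move; the robot and the scene stay as the last step left them, time stands still between calls to the robot, and variables do not carry over. Pictures are saved under pics/ and viewed, at most 11 in all, crops included, and the job is handed in when it is done.

```bash
ls; mkdir -p pics
python3 - <<'E'
from bench import r
import cv2, json
s=r.sense(); print({k:s[k] for k in('time','tool_pos','tcp_rot','finger_gap','ft_force')}, r.tcp_to_grasp)
for n in('top','side'):
    cv2.imwrite(f'pics/{n}0.png',cv2.resize(r.snapshot(n)[...,::-1],None,fx=1.4,fy=1.4,interpolation=cv2.INTER_CUBIC))
    p=r.camera_params(n); print(n,p)
E
```

```text
pics
{'time': 0.0, 'tool_pos': array([ 218.40758928, -558.23347126,  230.22800789]), 'tcp_rot': array([-1.79891388e+02, -9.96417541e-03,  2.13605100e+01]), 'finger_gap': 85.12433744930884, 'ft_force': array([0.36948972, 0.36169128, 0.33533167])} 18.700000000000003
top {'fx': 523.2166585752877, 'fy': 523.2166585752877, 'cx': 282.6483331566717, 'cy': 208.93711880682378, 'R': array([[ 1.75799897e-02, -9.99845454e-01,  1.06604754e-04],
       [-9.76530182e-01, -1.71929350e-02, -2.14693284e-01],
       [ 2.14661937e-01,  3.67020296e-03, -9.76681515e-01]]), 't': array([ -16.86071425,  552.94098782, 1703.18557154])}
side {'fx': 406.8515508847807, 'fy': 406.8515508847807, 'cx': 276.9840325750321, 'cy': 208.3349059145826, 'R': array([[-0.7283637 , -0.68500512, -0.01594705],
       [-0.5263555 ,  0.57426943, -0.62702831],
       [ 0.43867551, -0.44831085, -0.77883322]]), 't': array([ 402.25553797,  355.99007842, 1227.3598044 ])}
```

View pics/top0.png

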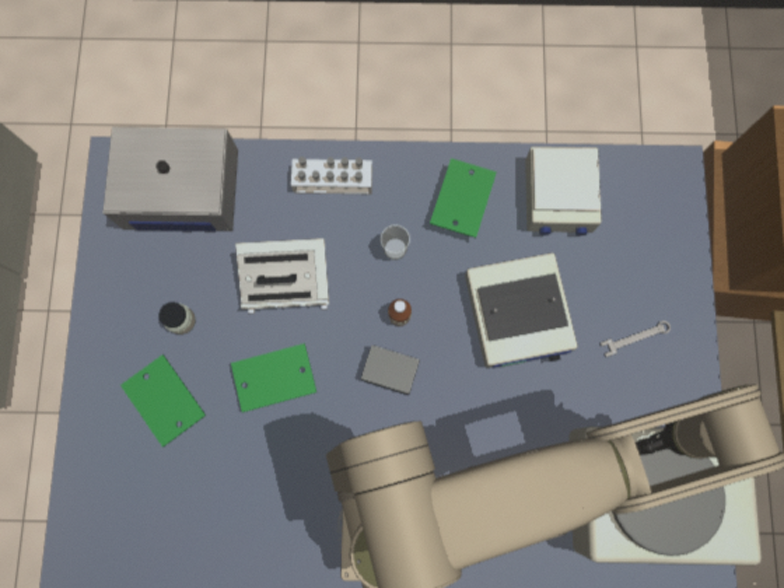

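View pics/side0.png

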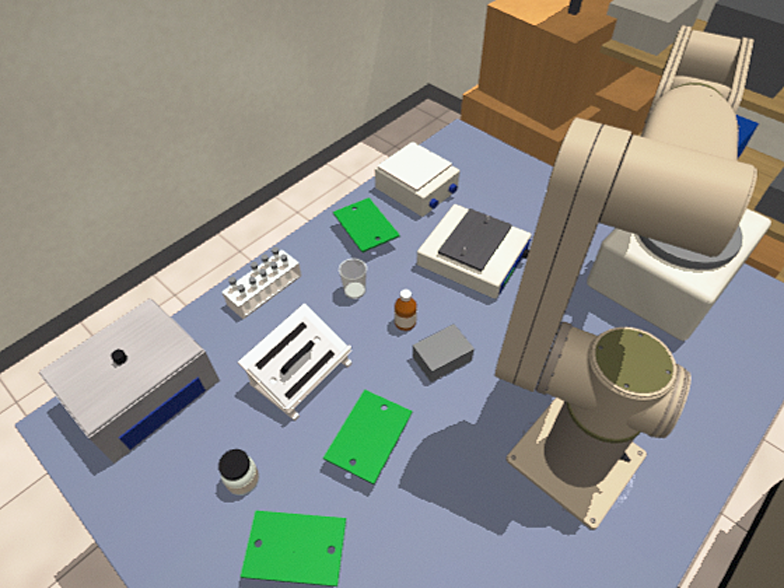

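The top view (shown at 1.4×) shows four things that could pass for the plate: the aluminium one with a black handle on the white stand at (281,277), and bare green ones at (462,198), (273,378) and (163,400). I choose the one at (281,277). The target is the housing with the dark deck and two pins at (522,308). The white box at (565,185) and the round stirrer at (685,500) are not it. Next is a close crop and measurements.

```bash
cat > h.py <<'E'
from bench import r
import cv2, numpy as np
def ray(n,uv):
    p=r.camera_params(n); R=np.array(p['R']);t=np.array(p['t'])
    d=R.T@np.array([(uv[0]-p['cx'])/p['fx'],(uv[1]-p['cy'])/p['fy'],1]); return -R.T@t,d/np.linalg.norm(d)
def onz(n,uv,z):
    c,d=ray(n,uv); return c+d*(z-c[2])/d[2]
def tri(a,b):
    A=np.zeros((3,3));B=np.zeros(3);L=[ray('top',a),ray('side',b)]
    for c,d in L:
        M=np.eye(3)-np.outer(d,d);A+=M;B+=M@c
    X=np.linalg.solve(A,B); return X,max(np.linalg.norm((np.eye(3)-np.outer(d,d))@(X-c)) for c,d in L)
def proj(n,X):
    p=r.camera_params(n); q=np.array(p['R'])@X+p['t']; return np.array([p['cx']+p['fx']*q[0]/q[2],p['cy']+p['fy']*q[1]/q[2]])
def blobs(img,box,thr,amin,amax):
    x0,y0,x1,y1=box; g=img[y0:y1,x0:x1].max(2); m=(g<thr).astype(np.uint8)
    n,l,s,c=cv2.connectedComponentsWithStats(m,connectivity=4); out=[]
    for i in range(1,n):
        if amin<=s[i,4]<=amax:
            pts=np.argwhere(l==i)[:,::-1].astype(np.float32)+[x0,y0]
            out.append((s[i,4],c[i]+[x0,y0],cv2.minAreaRect(pts.astype(np.float32))))
    return out
E
python3 - <<'E'
from h import *
T,S=r.snapshot('top'),r.snapshot('side')
np.savez('im0.npz',T=T,S=S)
bx={'pt':(T,(160,165,245,229)),'ps':(S,(165,215,255,300)),'dt':(T,(325,175,420,265)),'ds':(S,(295,140,385,212))}
tiles=[]
for k,(I,b) in bx.items():
    tiles.append(cv2.resize(I[b[1]:b[3],b[0]:b[2]],(400,300),interpolation=cv2.INTER_NEAREST)[...,::-1])
    print(k)
    for a,c,rc in blobs(I,b,75,15,6000): print(a,c.round(1),[np.round(q,1) for q in rc])
cv2.imwrite('pics/crop.png',np.vstack([np.hstack(tiles[:2]),np.hstack(tiles[2:])]))
E
```

```text
pt
144 [196.7 184.2] [array([196.5, 184.2]), array([ 3.4, 43.2]), np.float64(86.4)]
123 [197.1 199.5] [array([197.5, 199.2]), array([ 5.3, 27.2]), np.float64(87.3)]
141 [198.8 211.2] [array([199. , 211.2]), array([ 3.3, 42.2]), np.float64(86.5)]
ps
178 [200.  246.7] [array([200.2, 246.6]), array([ 4. , 44.7]), np.float64(48.0)]
123 [211.9 254.7] [array([211.8, 255.3]), array([ 4.2, 30.4]), np.float64(45.0)]
176 [219.9 267.9] [array([220.5, 267. ]), array([ 3.5, 44.5]), np.float64(45.0)]
dt
29 [395.4 255.3] [array([395.5, 255.3]), array([3.5, 7.5]), np.float64(78.7)]
ds
15 [309.6 146.1] [array([309.8, 146.1]), array([2.7, 5.8]), np.float64(63.4)]
34 [373.9 181.9] [array([373.8, 182.8]), array([ 3.8, 13.9]), np.float64(32.0)]
53 [328.5 186.3] [array([328.2, 186.2]), array([33.6,  1.7]), np.float64(22.9)]
```

View pics/crop.png

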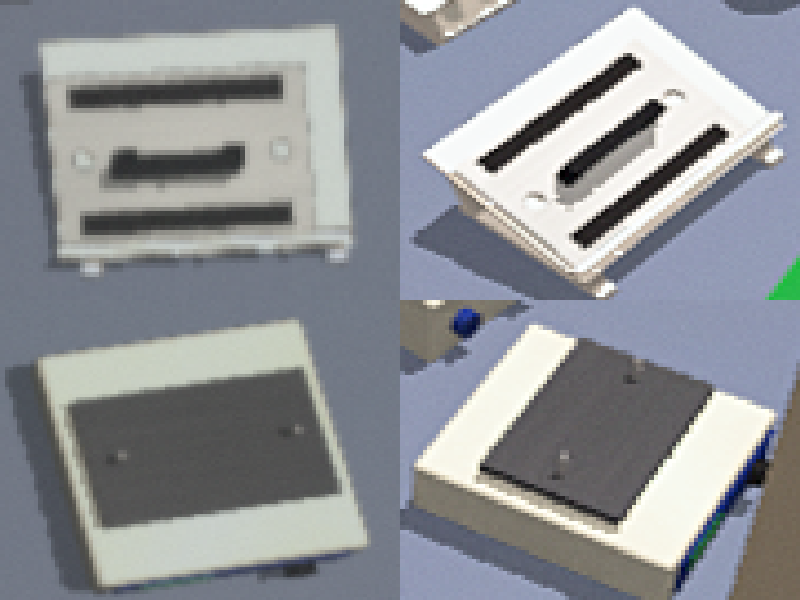

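The crop confirms an aluminium plate with black bar, two strips and two holes, lower edge on the ledge. The pin tops on the deck are at about (354,222) and (396,214) in the top view, and (332,177) and (349,156) in the side view, all at native resolution.

Run:
```python
from h import *
d=np.load('im0.npz');T,S=d['T'],d['S']
U,e1=tri((196.7,184.2),(200,246.7)); L,e2=tri((198.8,211.2),(219.9,267.9))
print('strips',U.round(1),L.round(1),e1,e2,'dist 92?',np.linalg.norm(U-L),'slope',np.degrees(np.arcsin((U-L)[2]/np.linalg.norm(U-L))))
# strip long directions by fitLine of the mask
def ax(I,b,n,z0):
    for a,c,rc in blobs(I,b,75,100,400):
        p=cv2.boxPoints(rc); k=sorted(p.tolist()); e=[np.mean(k[:2],0),np.mean(k[2:],0)]
        P=[onz(n,q,z0) for q in e]; v=P[0]-P[1]; print(n,'dir',np.degrees(np.arctan2(v[1],v[0])).round(2),np.linalg.norm(v).round(1))
ax(T,(160,165,245,229),'top',105);ax(S,(165,215,255,300),'side',105)
m=(U+L)/2; x=(U-L)/np.linalg.norm(U-L); 
yaw=np.degrees(np.arctan2(x[1],x[0])); print('centre',m,'xdir yaw',yaw)
n=np.array([-np.sin(np.radians(25))*np.cos(np.radians(yaw)),-np.sin(np.radians(25))*np.sin(np.radians(yaw)),np.cos(np.radians(25))])
B=m+n*29; print('bar centre',B,proj('top',B),proj('side',B))
# bar centroid check
print('bar tri',tri((197.1,199.5),(211.9,254.7)))
pa,ea=tri((354,221.8),(331.9,177.4)); pb,eb=tri((396,214),(348.6,155.6)); print('pins',pa,ea,pb,eb,np.linalg.norm(pa-pb))
for I,b,nm in((T,(325,175,420,265),'top'),(S,(295,140,385,212),'side')):
    I=cv2.GaussianBlur(I,(3,3),0); x0,y0,x1,y1=b; m=(I[y0:y1,x0:x1].max(2)<120).astype(np.uint8)
    k,l,s,c=cv2.connectedComponentsWithStats(m,connectivity=4); i=1+s[1:,4].argmax()
    mm=cv2.morphologyEx((l==i).astype(np.uint8),cv2.MORPH_OPEN,np.ones((5,5)))
    cs=max(cv2.findContours(mm,0,2)[0],key=cv2.contourArea); q=cv2.approxPolyDP(cv2.convexHull(cs),5,True)[:,0]+[x0,y0]
    W=np.array([onz(nm,p,84) for p in q]); 
    print(nm,s[i,4],'corners',W[:,:2].round(0).tolist(),'c',W.mean(0))
    pts=np.array([onz(nm,p[0]+[x0,y0],84)[:2] for p in cs],np.float32); print(cv2.minAreaRect(pts))
```

```text
strips [622.3 279.2 106.6] [540.2 274.8  64.1] 0.540521805137996 0.7687458605034998 dist 92? 92.53596973762997 slope 27.305888014893586
top dir 94.72 142.8
top dir 93.82 89.5
top dir 94.56 138.0
side dir 93.8 145.8
side dir 96.05 98.5
side dir 94.93 140.5
centre [581.22871495 276.99495143  85.34798956] xdir yaw 3.1276220069346246
bar centre [568.99104077 276.32626551 111.63091538] [196.38676428 199.36640254] [211.67585872 254.98863242]
bar tri (array([569.35783397, 274.51629063, 110.51574811]), np.float64(0.6029446713702532))
pins [ 504.29485261 -241.53141965  102.58745666] 0.6198282326422655 [ 534.17801214 -382.01729855   92.70659384] 1.3886175869539739 143.9684578054851
top 2168 corners [[595.0, -385.0], [477.0, -408.0], [441.0, -227.0], [561.0, -204.0]] c [ 518.68288803 -306.02119867   84.        ]
((519.6194458007812, -305.17529296875), (127.48861694335938, 189.9108428955078), 11.937906265258789)
side 1274 corners [[592.0, -376.0], [488.0, -410.0], [437.0, -230.0], [545.0, -197.0]] c [ 515.54946832 -302.9675443    84.        ]
((516.0037231445312, -303.3690185546875), (126.40482330322266, 197.22103881835938), 11.85157299041748)
```

```bash
python3 -m handwheel '[[0,0,0,-8.12],[0,0,0,-8.12],[0,0,0,-8.12],[0,0,0,-8.12],[0,0,0,-8.12],[0,0,0,-8.12],[0,0,0,-8.12],[0,0,0,-8.12],[0,0,0,-8.12],[0,0,0,0]]' 0.05 20
python3 -m handwheel '[[0.02,0.01,0,0],[0.04,0.021,0,0],[0.04,0.021,0,0],[0.04,0.021,0,0],[0.04,0.021,0,0],[0.04,0.021,0,0],[0.04,0.021,0,0],[0.04,0.021,0,0],[0.04,0.021,0,0],[0.04,0.021,0,0]]'
python3 -m handwheel '[[0.04,0.021,0,0],[0.04,0.021,0,0],[0.04,0.021,0,0],[0.04,0.021,0,0],[0.04,0.021,0,0],[0.04,0.021,0,0],[0.04,0.021,0,0],[0.04,0.021,0,0],[0.02,0.01,0,0],[0,0,0,0]]'
```

```text
time: 1.2
tool_pos: [218.5, -558.7, 231.0]
tcp_rot: [-180.0, -0.0, 94.6]
ft_force: [-0.8, 0.6, 0.0]
finger_gap: 49.8
grip_force: 0.0
time: 2.2
tool_pos: [387.9, -162.8, 231.5]
tcp_rot: [180.0, 0.0, 94.1]
ft_force: [1.0, 1.2, 0.8]
finger_gap: 50.2
grip_force: 0.0
time: 3.2
tool_pos: [538.9, 191.1, 230.7]
tcp_rot: [-180.0, -0.0, 94.4]
ft_force: [-0.2, -1.1, -0.1]
finger_gap: 49.9
grip_force: 0.0
```

```bash
python3 -m handwheel '[[0.027,0.012,0,0],[0.027,0.012,0,0],[0.0275,0.0125,0,0],[0,0,0.03,0],[0,0,0.04,0],[0,0,0.02,0],[0,0,0,0]]'
python3 - <<'E'
from h import *
S=r.snapshot('side');T=r.snapshot('top')
a=cv2.resize(S[200:300,160:260],(400,400),interpolation=2);b=cv2.resize(T[150:250,150:250],(400,400),interpolation=2)
cv2.imwrite('pics/pre.png',np.hstack([a,b])[...,::-1])
p=r.sense()['tool_pos'];print(p,proj('side',p),proj('top',p))
E
```

```text
time: 3.9
tool_pos: [565.9, 270.3, 136.6]
tcp_rot: [-179.6, 0.1, 94.2]
ft_force: [-0.7, -0.8, -0.2]
finger_gap: 50.0
grip_force: 0.0
[568.78346085 271.56207086 141.75342162] [211.51134007 248.75912504] [196.35649815 197.2826966 ]
```

View pics/pre.png

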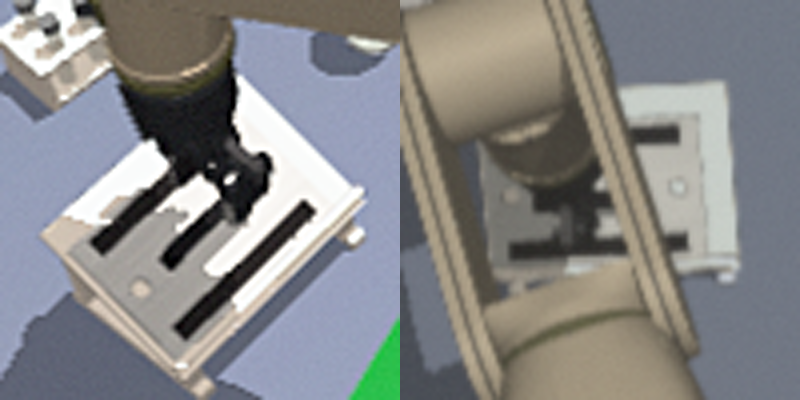

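The side view shows the open fingers straddling the bar: near finger at crop (237,215), bar end at (165,262). The offset matches the measurement, so I'll descend.

```bash
python3 -m handwheel '[[0.004,0,0.01,0],[0,0,0.012,0],[0,0,0.012,0],[0,0,0.006,0],[0,0,0.005,0],[0,0,0,0]]'
python3 -m handwheel '[[0,0,0,0],[0,0,0,0],[0,0,0,0],[0,0,0,0],[0,0,0,0],[0,0,0,0]]' 0.0 20
```

```text
time: 4.6
tool_pos: [567.8, 276.0, 95.1]
tcp_rot: [-179.9, 0.0, 94.4]
ft_force: [0.4, 0.0, 0.1]
finger_gap: 49.6
grip_force: 0.0
time: 5.2
tool_pos: [567.7, 276.4, 97.0]
tcp_rot: [-179.9, 0.0, 94.5]
ft_force: [-6.9, -1.6, 4.9]
finger_gap: 19.5
grip_force: 19.8
```

The gap of 19.5 mm matches the tilted bar, which should be 21 mm or less. Next is a gentle lift so the pads can square the bar up.

```bash
python3 -m handwheel '[[0,0,-0.004,0],[0,0,-0.004,0],[0,0,-0.004,0],[0,0,-0.004,0],[0,0,-0.004,0],[0,0,0,0]]' 0.0 35
python3 -m handwheel '[[0,0,-0.005,0],[0,0,-0.005,0],[0,0,-0.005,0],[0,0,-0.005,0],[0,0,-0.005,0],[0,0,0,0]]' 0.0 60
python3 - <<'E'
from h import *
S=r.snapshot('side')
cv2.imwrite('pics/lift.png',cv2.resize(S[180:310,140:290],(600,520),interpolation=2)[...,::-1])
E
```

```text
time: 5.8
tool_pos: [569.0, 276.5, 117.2]
tcp_rot: [179.9, -0.0, 94.4]
ft_force: [1.2, 0.3, -2.8]
finger_gap: 18.8
grip_force: 34.6
time: 6.4
tool_pos: [569.1, 276.6, 142.6]
tcp_rot: [179.9, -0.0, 94.4]
ft_force: [0.7, -0.0, -3.9]
finger_gap: 17.4
grip_force: 58.8
```

View pics/lift.png

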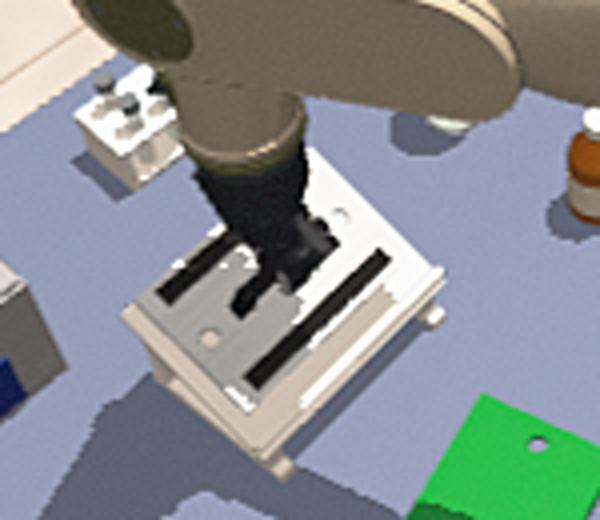

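The plate is clear of the ledge and the bar is partly squared: a 17.4 mm gap means about 10° of tilt is left. I'll grip harder.

```bash
python3 -m handwheel '[[0,0,-0.015,0],[0,0,-0.02,0],[0,0,-0.02,0],[0,0,0,0],[0,0,0,0],[0,0,0,0]]' 0.0 115
python3 -m handwheel '[[0,0,-0.02,0],[0,0,-0.02,0],[0,0,0,0],[0,0,0,0],[0,0,0,0]]'
```

```text
time: 7.05
tool_pos: [567.7, 276.0, 194.9]
tcp_rot: [-179.9, 0.0, 94.4]
ft_force: [-0.4, 0.1, -4.4]
finger_gap: 16.1
grip_force: 112.2
time: 7.55
tool_pos: [567.6, 276.0, 234.0]
tcp_rot: [-179.8, 0.1, 94.4]
ft_force: [0.3, -0.2, -3.8]
finger_gap: 15.2
grip_force: 112.6
```

```bash
python3 -m handwheel '[[0,0,0,-2.5],[0,0,0,-2.5],[0,0,0,-2.5],[-0.01,-0.003,0,0],[-0.02,-0.006,0,0],[-0.022,-0.007,0,0],[-0.022,-0.007,0,0],[-0.022,-0.007,0,0],[-0.022,-0.007,0,0],[-0.022,-0.007,0,0]]' 0.0 120
python3 -m handwheel '[[-0.024,-0.007,0,0],[-0.024,-0.007,0,0],[-0.024,-0.007,0,0],[-0.024,-0.007,0,0],[-0.024,-0.007,0,0],[-0.024,-0.007,0,0],[-0.024,-0.007,0,0],[-0.024,-0.007,0,0],[-0.024,-0.007,0,0],[-0.024,-0.007,0,0]]'
python3 -m handwheel '[[-0.024,-0.007,0,0],[-0.024,-0.007,0,0],[-0.024,-0.007,0,0],[-0.024,-0.007,0,0],[-0.024,-0.007,0,0],[-0.02,-0.007,0,0],[-0.015,-0.006,0,0],[-0.01,-0.004,0,0],[0,0,0,0],[0,0,0,0]]'
```

```text
time: 8.55
tool_pos: [553.5, 128.5, 235.2]
tcp_rot: [-179.9, 0.0, 101.8]
ft_force: [-0.1, 0.8, -4.6]
finger_gap: 15.3
grip_force: 116.8
time: 9.55
tool_pos: [534.4, -120.5, 235.3]
tcp_rot: [-179.9, -0.0, 101.8]
ft_force: [0.1, -0.2, -4.0]
finger_gap: 15.2
grip_force: 116.7
time: 10.55
tool_pos: [518.7, -290.8, 236.0]
tcp_rot: [-180.0, -0.0, 101.9]
ft_force: [-0.4, 1.0, -4.2]
finger_gap: 15.4
grip_force: 116.8
```

Run:
```python
from h import *
S=r.snapshot('side');T=r.snapshot('top'); np.savez('im1.npz',T=T,S=S)
p=r.sense()['tool_pos'];print(p,proj('side',p),proj('top',p))
u,v=proj('side',p).astype(int);a=cv2.resize(S[v-50:v+50,u-50:u+50],(400,400),interpolation=2)
u2,v2=proj('top',p).astype(int);b=cv2.resize(T[v2-50:v2+50,u2-50:u2+50],(400,400),interpolation=2)
print(u,v,u2,v2)
cv2.imwrite('pics/over.png',np.hstack([a,b])[...,::-1])
```

```text
[ 519.02476195 -290.34420714  236.29432275] [340.6714296  140.94109426] [376.0647527  209.05569825]
340 140 376 209
```

View pics/over.png

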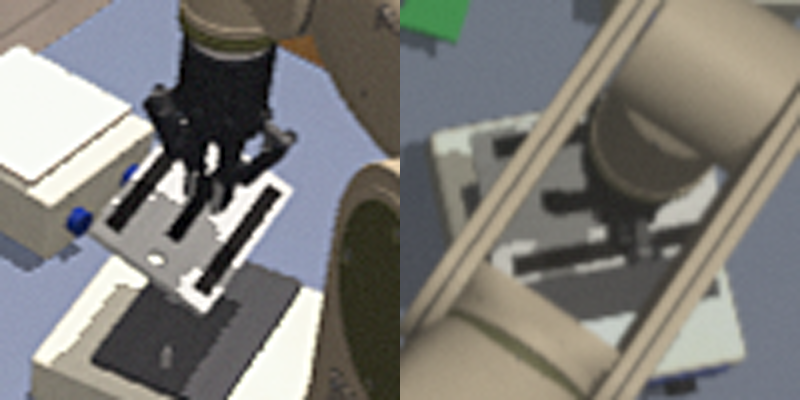

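The side crop shows the plate gripped over the shaker with its +y hole at (157,260). The top crop is partly hidden by the arm, with the strips' left ends at (500,148) and (515,265). I'll compute the tilt from those ends.

Run:
```python
from h import *
d=np.load('im1.npz');T,S=d['T'],d['S']
def sub(I,n,box,end,thr):
    for a,c,rc in blobs(I,box,thr,12,400): print(n,a,c.round(1),np.round(cv2.boxPoints(rc),1).tolist())
sub(S,'side',(305,120,372,178),0,70); sub(T,'top',(342,188,362,232),0,75)
U,e=tri((350,196.3),(318.6,145.6));L,e2=tri((354.3,226),(340.6,162.2))
print(U,e,L,e2,np.linalg.norm(U-L),'tilt',np.degrees(np.arcsin((U-L)[2]/np.linalg.norm(U-L))))
```

```text
side 112 [348.7 149.8] [[338.29998779296875, 161.0], [356.29998779296875, 135.8000030517578], [359.29998779296875, 137.89999389648438], [341.29998779296875, 163.1999969482422]]
side 341 [331.4 170.9] [[315.0, 177.0], [315.0, 161.0], [349.0, 161.0], [349.0, 177.0]]
top 26 [352.5 194.9] [[350.0, 193.0], [356.0, 193.0], [356.0, 197.0], [350.0, 197.0]]
top 19 [343.5 207.9] [[342.0, 206.0], [345.0, 206.0], [345.0, 211.0], [342.0, 211.0]]
top 26 [358.2 224.5] [[355.0, 222.0], [361.0, 222.0], [361.0, 226.0], [355.0, 226.0]]
[ 553.7229037  -210.86957053  247.60054806] 0.9292283089429018 [ 469.03442511 -227.40079487  213.72023656] 1.0420987259719126 92.70002854153282 tilt 21.437328271616767
```

The tilt is still about 21°. The fingers adapt to the bar, so squeezing alone didn't level it. I'll shift the plate past the pins towards the deck's far (+x) half, rest its low edge lightly on the clear part of the deck and press it level with a soft grip. After that I'll lift it and fit it on the pins.

```bash
python3 -m handwheel '[[-0.005,0.015,0,0],[-0.005,0.02,0,0],[-0.005,0.023,0,0],[0,0,0.02,0],[0,0,0.025,0],[0,0,0.025,0],[0,0,0.015,0],[0,0,0.01,0],[0,0,0,0],[0,0,0,0]]' 
python3 -m handwheel '[[0,0,0.004,0],[0,0,0.004,0],[0,0,0.003,0],[0,0,0,0]]' 0.0 40
python3 -m handwheel '[[0,0,0.003,0],[0,0,0.003,0],[0,0,0.002,0],[0,0,0,0]]'
```

```text
time: 11.65
tool_pos: [579.2, -294.1, 142.4]
tcp_rot: [179.9, 0.1, 101.9]
ft_force: [0.4, 0.4, -2.8]
finger_gap: 15.2
grip_force: 119.2
time: 12.05
tool_pos: [578.3, -293.8, 129.7]
tcp_rot: [-180.0, -0.0, 101.9]
ft_force: [-0.0, 0.2, -4.1]
finger_gap: 15.5
grip_force: 119.3
time: 12.45
tool_pos: [579.2, -293.9, 122.9]
tcp_rot: [179.9, 0.0, 102.0]
ft_force: [0.8, 0.3, 0.1]
finger_gap: 14.9
grip_force: 116.1
```

Contact came at the predicted height: the force rose from −4 to 0 N. Now I'll press it level along the arc.

```bash
python3 -m handwheel '[[0,0.002,0.002,0],[0,0.002,0.002,0],[0,0,0,0]]'
python3 -m handwheel '[[0,0.002,0.002,0],[0,0.002,0.002,0],[0,0,0,0]]'
```

```text
time: 12.75
tool_pos: [582.9, -293.0, 117.8]
tcp_rot: [180.0, -0.0, 101.9]
ft_force: [2.6, 0.0, -4.2]
finger_gap: 13.0
grip_force: 39.6
time: 13.05
tool_pos: [586.0, -291.9, 113.3]
tcp_rot: [-179.9, -0.1, 101.9]
ft_force: [0.2, -0.4, -3.7]
finger_gap: 13.1
grip_force: 39.0
```

The gap is now 13 mm and the full weight is hanging again, so the bar has snapped square. I'll look to check.

```bash
python3 -m handwheel '[[0,0,-0.01,0],[0,0,-0.02,0],[0,0,-0.02,0],[0,0,0,0],[0,0,0,0]]' 0.0 80
python3 - <<'E'
from h import *
S=r.snapshot('side');T=r.snapshot('top'); np.savez('im2.npz',T=T,S=S)
p=r.sense()['tool_pos'];print(p)
u,v=proj('side',p).astype(int);a=cv2.resize(S[v-50:v+50,u-50:u+50],(400,400),interpolation=2)
u2,v2=proj('top',p).astype(int);b=cv2.resize(T[v2-50:v2+50,u2-50:u2+50],(400,400),interpolation=2)
print(u,v,u2,v2)
cv2.imwrite('pics/over2.png',np.hstack([a,b])[...,::-1])
for I,n,c,th in((S,'side',(u,v),70),(T,'top',(u2,v2),75)):
    for a,cc,rc in blobs(I,(c[0]-40,c[1]-30,c[0]+40,c[1]+40),th,12,250): print(n,a,cc.round(1),np.round(cv2.boxPoints(rc),1).tolist())
E
```

```text
time: 13.55
tool_pos: [586.9, -292.6, 165.1]
tcp_rot: [179.9, 0.1, 101.9]
ft_force: [-0.1, 0.3, -4.1]
finger_gap: 12.4
grip_force: 81.8
[ 585.79515943 -291.91520648  162.99494028]
324 147 372 193
side 197 [360.9 144.7] [[357.0, 126.0], [363.0, 126.0], [363.0, 167.0], [357.0, 167.0]]
side 99 [335.4 154.3] [[325.0, 165.1999969482422], [343.20001220703125, 141.39999389648438], [345.8999938964844, 143.39999389648438], [327.70001220703125, 167.3000030517578]]
side 215 [325.5 173.6] [[312.6000061035156, 179.89999389648438], [327.20001220703125, 148.60000610351562], [343.0, 155.89999389648438], [328.3999938964844, 187.3000030517578]]
top 14 [384.1 215. ] [[381.6000061035156, 217.6999969482422], [385.29998779296875, 211.60000610351562], [386.6000061035156, 212.39999389648438], [382.8999938964844, 218.5]]
```

View pics/over2.png

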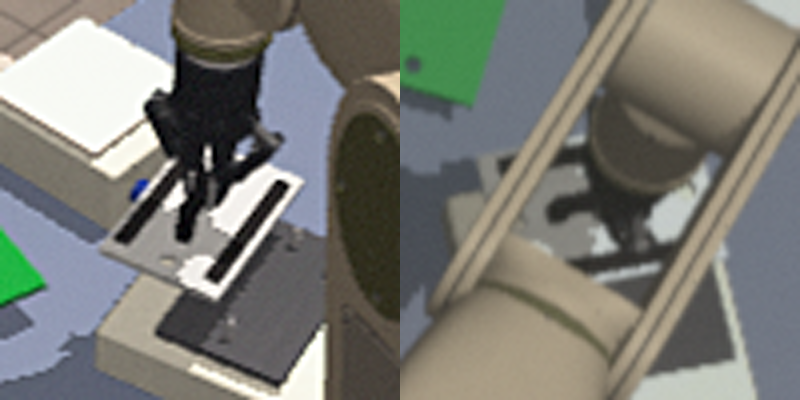

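Run:
```python
from h import *
U,e=tri((347,184.3),(304.7,156.5)); print('U',U,e)
c,d=ray('side',(327,166.7))
for z in range(135,165,5):
    L=c+d*(z-c[2])/d[2]; v=U-L; print(z,np.linalg.norm(v).round(1),'az',np.degrees(np.arctan2(v[1],v[0])).round(1),'tilt',np.degrees(np.arcsin(v[2]/np.linalg.norm(v))).round(1))
```

```text
U [ 615.09136782 -213.94956926  155.48939005] 2.0404416290620087
135 90.5 az 20.9 tilt 13.1
140 90.8 az 17.8 tilt 9.8
145 91.6 az 14.8 tilt 6.6
150 93.0 az 11.9 tilt 3.4
155 94.8 az 9.1 tilt 0.3
160 97.1 az 6.4 tilt -2.7
```

Run:
```python
from h import *
d=np.load('im0.npz');d2=np.load('im2.npz')
def bright(I,c,w=6,k=12):
    x,y=c; g=I[y-w:y+w+1,x-w:x+w+1].astype(float).mean(2); g=g-np.median(g); m=np.where(g>k,g,0)
    Y,X=np.mgrid[-w:w+1,-w:w+1]; return np.array([x+(m*X).sum()/m.sum(),y+(m*Y).sum()/m.sum()]),(m>0).sum(),g.max().round()
at=bright(d['T'],(354,222));bt=bright(d['T'],(396,214));as_=bright(d['S'],(332,178));bs=bright(d['S'],(349,156),5)
print(at,bt,as_,bs)
A,e=tri(at[0],as_[0]);B,f=tri(bt[0],bs[0]);print('A',A,e,'B',B,f,'d140?',np.linalg.norm((A-B)[:2]),'mid',(A+B)/2,'yaw',np.degrees(np.arctan2(-(B-A)[0]*-1,-(B-A)[1])))
for z in(96,100): 
  for n,p,q in(('top',at,bt),('side',as_,bs)): print(z,n,onz(n,p[0],z)[:2].round(1),onz(n,q[0],z)[:2].round(1))
# hole +y in side view (im2)
S=d2['S']; x,y=316,162
print(S[y-6:y+7,x-8:x+9].mean(2).astype(int))
```

```text
(array([353.48791209, 221.01978022]), np.int64(6), np.float64(36.0)) (array([401.00476796, 211.8041958 ]), np.int64(33), np.float64(110.0)) (array([331.49066214, 176.89473684]), np.int64(6), np.float64(58.0)) (array([350.16101695, 152.48983051]), np.int64(44), np.float64(70.0))
A [ 505.71833928 -239.65916447  105.92781778] 1.1484462373112667 B [ 540.81237954 -399.03154542   93.25694843] 2.4134788487098318 d140? 163.1905250661936 mid [ 523.26535941 -319.34535494   99.59238311] yaw 12.418431173965923
96 top [ 508.7 -240.5] [ 542.4 -397.5]
96 side [ 509.8 -248. ] [ 537.  -397.2]
100 top [ 507.9 -240. ] [ 541.6 -396.5]
100 side [ 507.7 -244.8] [ 534.8 -393.5]
[[140 161 154 151 151 154 153 154 165 123  19   5   0  38 130 163 157]
 [160 152 152 151 156 155 154 156 161 152 104  68  45  98 147 160 154]
 [154 152 153 155 154 154 154 158 156 159 166 169 149 142 158 153 150]
 [152 152 153 156 152 155 154 158 156 156 154 159 156 150 152 149 149]
 [149 152 154 149 155 155 141 140 141 140 154 149 145 146 157 167 165]
 [157 153 153 154 156 145 120 111 107 111 136 146 157 161 222 250 248]
 [152 152 154 153 155 149 162 175 168 138 133 141 219 248 241 237 240]
 [106 123 149 157 156 154 154 158 162 154 140 150 215 240 235 237 242]
 [113 102 108 126 144 152 154 152 149 143 158 222 241 236 236 237 244]
 [139 134 130 107 108 122 142 149 150 146 212 245 239 236 235 240 227]
 [136 171 174 167 142 116 102  98 120 141 137 210 241 238 236 239 211]
 [159 172 170 171 172 167 142 113 103 101 113 202 246 243 239 239 245]
 [173 168 169 165 167 174 175 166 149 127 105  92 166 233 243 241 245]]
```

Run:
```python
from h import *
d=np.load('im0.npz')
print(d['T'][208:221,388:402].mean(2).astype(int)); print(d['T'][216:227,349:361].mean(2).astype(int)); print(d['S'][149:164,340:354].mean(2).astype(int)); print(d['S'][171:184,325:338].mean(2).astype(int))
```

```text
[[ 82  81  81  79  81  81  82  82  81  81  81  98 165 190]
 [ 82  81  81  81  81  82  80  82  79  79  81  89 142 185]
 [ 82  81  81  80  80  79  84  80  79  81  79  85 126 184]
 [ 82  83  80  80  80  80  82  83  82  81  81  80 110 177]
 [ 81  80  80  78  79  78  79 103  88  81  80  82  97 163]
 [ 79  82  78  71  69  72  85 124 108  86  83  80  89 142]
 [ 79  78  77  66  63  65  79 110 101  84  78  80  86 125]
 [ 80  80  79  73  63  67  73  82  85  81  83  82  85 111]
 [ 80  80  81  79  75  77  79  80  82  79  82  81  80  96]
 [ 80  80  81  81  81  81  79  80  82  80  83  80  82  90]
 [ 79  81  82  80  80  80  80  81  80  82  82  82  81  89]
 [ 81  83  80  81  82  82  82  81  81  82  81  82  81  85]
 [ 80  79  82  80  81  81  79  81  80  82  81  81  82  82]]
[[ 82  83  84  84  83  83  84  82  82  80  82  81]
 [ 82  84  83  83  81  81  80  82  80  80  82  80]
 [ 81  82  79  82  81  82  82  83  80  82  82  82]
 [ 81  80  81  83  86  85  83  79  81  81  84  82]
 [ 82  81  81  83 103 100  85  82  82  81  82  81]
 [ 82  73  72  81 118 115  91  83  83  81  84  80]
 [ 82  68  62  74 102 104 
[... 1131 characters left out ...]
93  95  96  96  98  93  96  94  95  95]
 [ 93  93  96  97  96  96  95  93  94  95  94  95  93]
 [ 92  93  94  96  97 101  97  88  94  94  93  91  95]
 [ 91  96  96  96  98  91  92  91  94  94  94  96  92]
 [ 96  97  99  97  95  91  96  96  95  96  94  93  95]
 [ 96  97  99  98  96  91 122 122  91  96  94  92  93]
 [ 94  98  97  93  90  90 153 147  84  91  97  93  99]
 [100  98  94  95  87  94 110 112 100  94  93  93  96]
 [ 97 100  95  94  89  91  97  99  97  94  92  94  94]
 [ 97  96  93  98  92  91 100  97  95  90  92  95  99]
 [ 98  94  97  99  79  76  94  93  93  95  99  99  95]
 [ 99  92  98  83  56  60  80  98  95  99  95  96  96]
 [100  95 100  99  98  99  94  97  98  99  97  93  97]]
```

Run:
```python
from h import *
A,e=tri((353.65,221),(331.5,177));B,f=tri((395.35,213.2),(348.3,155));print(A,e,B,f,np.linalg.norm((A-B)[:2]),'mid',(A+B)/2,'yaw',np.degrees(np.arctan2((B-A)[0],-(B-A)[1])))
for z in (102,106):
    for n,p,q in(('top',(353.65,221),(395.35,213.2)),('side',(331.5,177),(348.3,155))):
        a,b=onz(n,p,z),onz(n,q,z); print(z,n,a[:2].round(1),b[:2].round(1),((a+b)/2)[:2].round(1),np.linalg.norm(a-b).round(1))
# initial bar mid y in plate: strips ends, holes
d=np.load('im0.npz');print(r.sense()['tool_pos'])
```

```text
[ 506.07403406 -240.369986    104.55527923] 1.1390467382976317 [ 535.10668675 -379.19803316   97.55027743] 2.1356828214886825 141.83131389819204 mid [ 520.59036041 -309.78400958  101.05277833] yaw 11.81184823745819
102 top [ 507.6 -240.2] [ 536.1 -377.4] [ 521.9 -308.8] 140.1
102 side [ 506.3 -242.8] [ 530.6 -375.8] [ 518.5 -309.3] 135.2
106 top [ 506.8 -239.7] [ 535.3 -376.5] [ 521.  -308.1] 139.7
106 side [ 504.2 -239.6] [ 528.5 -372.1] [ 516.4 -305.9] 134.7
[ 585.79515943 -291.91520648  162.99494028]
```

```bash
python3 -m handwheel '[[0,-0.015,0,0],[0,-0.02,0,0],[-0.001,-0.02,0,0],[0,-0.0125,0,0],[0,0,0,0],[0,0,0.01,0],[0,0,0.01,0],[0,0,0.008,0],[0,0,0,0],[0,0,0,0]]'
python3 - <<'E'
from h import *
S=r.snapshot('side');T=r.snapshot('top'); np.savez('im3.npz',T=T,S=S)
p=r.sense()['tool_pos'];print(p)
u,v=proj('side',p).astype(int)
a=cv2.resize(S[v-25:v+35,u-40:u+40],(800,600),interpolation=2);print(u,v)
cv2.imwrite('pics/hover.png',a[...,::-1])
E
```

```text
time: 14.65
tool_pos: [520.6, -306.8, 135.5]
tcp_rot: [-180.0, -0.1, 102.0]
ft_force: [1.0, -0.2, -2.8]
finger_gap: 12.4
grip_force: 81.6
[ 521.03847935 -307.26561936  136.62146734]
340 158
```

View pics/hover.png

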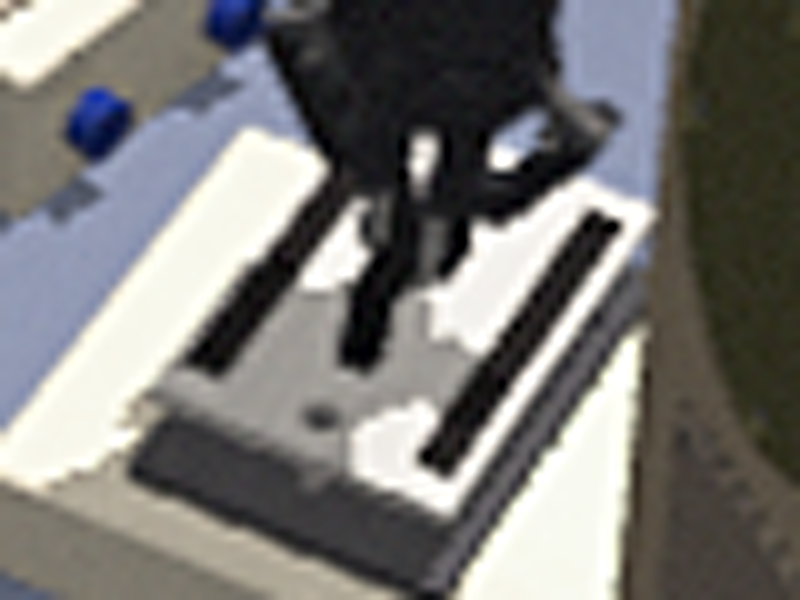

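Run:
```python
from h import *
S=np.load('im3.npz')['S']
print(S[169:180,324:340].mean(2).astype(int))
for z in(120,124,128): print(z,'hole',onz('side',(331.6,173.8),z)[:2].round(1))
A=onz('side',(331.5,177),105); print('pinA side',A, 'expected hole from TCP',np.array([521,-307.2])+70*np.array([-.206,.979]))
c=lambda u,v:(300+u/10-.5,133+v/10-.5)
for z in(123,126,129):
    U=onz('side',c(208,358),z);L=onz('side',c(440,462),z);F=onz('side',c(600,225),z);print(z,np.linalg.norm(U-L),np.degrees(np.arctan2(*(U-L)[1::-1])),'len',np.linalg.norm(F-L),'mid',((U+L)/2)[:2])
```

```text
[[148 156 152 152 156 154 152 157 161 128  59  45  20  71 139 159]
 [157 153 151 153 154 153 153 157 158 163 168 138  95 136 159 158]
 [153 151 155 157 154 155 156 158 157 157 156 160 162 158 152 154]
 [152 152 154 154 153 158 155 158 155 151 153 156 153 149 150 147]
 [153 153 155 151 155 157 135 120 115 134 155 152 144 142 159 167]
 [155 157 153 153 159 148 104  66  73  93 135 144 154 166 221 248]
 [145 154 151 157 163 153 123  71  62  95 129 155 226 248 241 238]
 [102 109 133 151 156 157 160 146 147 155 143 221 247 237 235 237]
 [ 83 102 106 109 131 146 154 162 157 150 141 213 242 235 235 236]
 [ 55  57  56  79  97 106 131 145 147 147 141 212 241 237 235 237]
 [ 62  60  57  56  57  79  95  99 107 128 136 211 245 239 238 238]]
120 hole [ 506.5 -241.1]
124 hole [ 504.4 -237.8]
128 hole [ 502.3 -234.6]
pinA side [ 504.7553342  -240.40304552  105.        ] expected hole from TCP [ 506.58 -238.67]
123 94.74567915781851 9.446824225071976 len 139.46037091998699 mid [ 505.58576759 -240.42494914]
126 94.47817182488347 9.446824225072037 len 139.0666150019698 mid [ 503.99439262 -237.99178757]
129 94.2106644919484 9.446824225072028 len 138.6728590839529 mid [ 502.40301764 -235.55862601]
```

Hole against pin in the side view: about (505,−239) against (505,−240) mm, well inside the pin's lead-in. I'll lower in small steps and watch the force.

```bash
python3 -m handwheel '[[-0.001,0,0.004,0],[0,0,0.004,0],[0,0,0.004,0],[0,0,0,0]]' 
python3 -m handwheel '[[0,0,0.003,0],[0,0,0.003,0],[0,0,0,0]]'
```

```text
time: 15.15
tool_pos: [520.3, -307.8, 123.2]
tcp_rot: [-179.9, -0.1, 101.9]
ft_force: [-0.2, -0.4, -3.9]
finger_gap: 12.7
grip_force: 81.6
time: 15.45
tool_pos: [520.6, -308.0, 117.6]
tcp_rot: [-180.0, -0.0, 101.9]
ft_force: [0.2, -0.0, -3.9]
finger_gap: 12.1
grip_force: 81.7
```

```bash
python3 -m handwheel '[[0,0,0.003,0],[0,0,0.003,0],[0,0,0,0]]' 
python3 -m handwheel '[[0,0,0.002,0],[0,0,0.002,0],[0,0,0,0]]'
python3 - <<'E'
from h import *
S=r.snapshot('side')
cv2.imwrite('pics/low.png',cv2.resize(S[133:193,300:380],(800,600),interpolation=2)[...,::-1]); print(r.sense()['ft_force'],r.sense()['wrist_torque'])
E
```

```text
time: 15.75
tool_pos: [520.7, -308.1, 111.6]
tcp_rot: [-180.0, -0.0, 101.9]
ft_force: [-0.9, 0.8, -4.6]
finger_gap: 12.6
grip_force: 81.6
time: 16.05
tool_pos: [521.2, -307.9, 109.4]
tcp_rot: [180.0, 0.0, 102.0]
ft_force: [-4.6, 6.6, 5.0]
finger_gap: 12.5
grip_force: 82.5
[-3.50889688  5.90851203  5.24662833] [ 0.74805466  1.13768539 -0.06656242]
```

View pics/low.png

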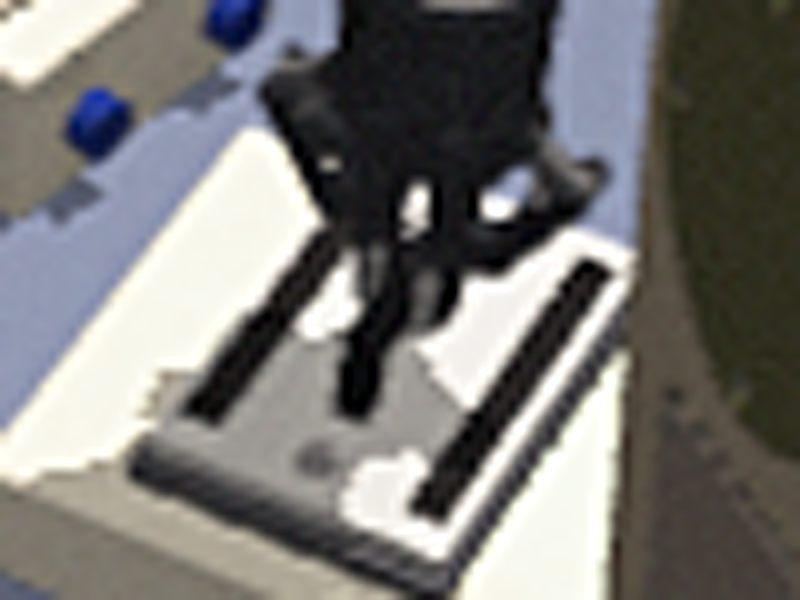

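The hole sits over the pin, at crop (320,457), and the plate is about 4 mm above the deck. It is bearing lightly on the pins with a side force of about 7 N towards +y. I'll yield in that direction before going lower.

```bash
python3 -m handwheel '[[0.001,-0.0005,0,0],[0.0005,-0.0005,0,0],[0,0,0,0]]' 0.0 40
python3 -m handwheel '[[0.0005,0,0.0005,0],[0,0,0.0005,0],[0,0,0,0]]'
```

```text
time: 16.4
tool_pos: [520.9, -307.9, 109.8]
tcp_rot: [179.8, 0.2, 101.9]
ft_force: [3.6, -1.2, 5.3]
finger_gap: 12.5
grip_force: 82.7
time: 16.7
tool_pos: [521.0, -307.9, 109.5]
tcp_rot: [179.8, 0.2, 101.9]
ft_force: [1.8, -2.0, 9.3]
finger_gap: 12.3
grip_force: 83.2
```

Run:
```python
from h import *
S=r.snapshot('side');np.savez('im4.npz',S=S)
s=r.sense();print(s['tool_pos'],s['ft_force'],s['wrist_torque'])
for a,cc,rc in blobs(S,(310,150,368,190),60,30,250): print(a,cc.round(1),np.round(cv2.boxPoints(rc),1).tolist())
C=np.array([520.3,-308.2,84]);a=np.radians(11.9);X=np.array([np.cos(a),np.sin(a),0]);Y=np.array([-np.sin(a),np.cos(a),0])
for h in(0,4,8):
    f=lambda x,y,z:proj('side',C+x*X+y*Y+[0,0,z+h]).round(1)
    print(h,'stripends U+',f(46,70,11),'L+',f(-46,70,11),'L-',f(-46,-70,11),'hole',f(0,70,8),'corner+-',f(-60,90,8))
f=lambda x,y,z:proj('side',C+x*X+y*Y+[0,0,z]).round(1)
print('deck corners',f(-65,95,0),f(65,95,0),'pin',f(0,70,22))
print(S[180:192,336:352].mean(2).astype(int));
```

```text
[ 521.04263467 -307.86851725  109.54842511] [ 3.14684008 -1.58957741 10.09849931] [-0.23161335  0.20368002 -0.02555304]
95 [350.5 171.6] [[340.79998779296875, 182.8000030517578], [357.3999938964844, 157.89999389648438], [360.20001220703125, 159.8000030517578], [343.5, 184.6999969482422]]
56 [323.  183.1] [[312.6000061035156, 180.0], [313.6000061035156, 177.60000610351562], [334.29998779296875, 186.39999389648438], [333.20001220703125, 188.8000030517578]]
0 stripends U+ [319.7 174.2] L+ [342.4 183.6] L- [358.4 160. ] hole [330.8 179.4] corner+- [343.4 189.2]
4 stripends U+ [319.7 173.4] L+ [342.5 182.8] L- [358.6 159.2] hole [330.9 178.7] corner+- [343.5 188.5]
8 stripends U+ [319.8 172.7] L+ [342.6 182.1] L- [358.7 158.5] hole [331.  177.9] corner+- [343.6 187.7]
deck corners [343.8 192.1] [311.7 178.6] pin [331.2 176.8]
[[219 243 238 237 244 253 197  63  37  41  28  85 220 235 133  76]
 [243 236 235 239 247 196  49  30  38  30  58 222 253 165  84  58]
 [237 236 235 243 232 135  17  38  38  24 173 253 211 103  75  96]
 [238 235 236 243 190  41  21  31  18  79 220 231 132  77  72 228]
 [241 239 238 242 206 123  95  46  44 219 253 166  83  53 176 251]
 [235 243 242 242 248 254 245 162 169 245 207  95  75  95 230 253]
 [ 85 133 191 231 246 247 247 250 253 228 130  79  71 228 254 248]
 [ 81  87  87 109 174 234 248 251 242 162  83  56 175 250 251 246]
 [ 99  78  71  87  90 107 179 245 202  98  76  94 229 253 247 244]
 [ 41  80 101  78  59  77  90  88  91  83  73 226 254 248 245 245]
 [ 50  31  31  68  95 100  83  90 100  65 174 249 249 244 244 245]
 [126  93  68  42  27  62  87  99  86  66 221 252 245 243 243 243]]
```

The low (−x) edge is on the deck and the +x edge is about 2–3 mm up. I'll ease the grip and press gently to lay it flat.

```bash
python3 -m handwheel '[[0,0,0.0003,0],[0,0,0,0],[0,0,0,0]]' 0.008 20
python3 -m handwheel '[[0,0.0005,0.0005,0],[0,0,0.0005,0],[0,0,0.0005,0],[0,0,0,0]]'
```

```text
time: 17.05
tool_pos: [521.1, -307.9, 109.5]
tcp_rot: [179.8, 0.2, 101.9]
ft_force: [1.5, -1.1, 11.0]
finger_gap: 12.0
grip_force: 83.4
time: 17.45
tool_pos: [521.7, -307.8, 108.6]
tcp_rot: [179.8, 0.2, 101.9]
ft_force: [-1.0, 1.3, 14.8]
finger_gap: 12.6
grip_force: 84.8
```

```bash
python3 -m handwheel '[[0,0,0.001,0],[0,0,0.001,0],[0,0,0,0]]'
python3 -m handwheel '[[0,0,0.001,0],[0,0,0.0005,0],[0,0,0,0],[0,0,0,0]]'
```

```text
time: 17.75
tool_pos: [521.7, -307.8, 108.5]
tcp_rot: [179.8, 0.2, 101.9]
ft_force: [-7.2, 5.3, 28.6]
finger_gap: 12.6
grip_force: 86.8
time: 18.15
tool_pos: [521.7, -307.8, 108.5]
tcp_rot: [179.8, 0.3, 101.9]
ft_force: [-13.1, 8.6, 40.1]
finger_gap: 12.6
grip_force: 88.3
```

Rigid now: z holds at 108.5 while the force rises, so it is seated. I'll back off the press and check it in the picture before releasing.

```bash
python3 -m handwheel '[[0,0,-0.001,0],[0,0,-0.001,0],[0,0,-0.001,0],[0,0,-0.0005,0],[0,0,0,0]]'
python3 - <<'E'
from h import *
S=r.snapshot('side');np.savez('im5.npz',S=S)
for b in((310,150,368,190),):
  for th in(60,80):
    for a,cc,rc in blobs(S,b,th,30,450): print(th,a,cc.round(1),np.round(cv2.boxPoints(rc),1).tolist())
cv2.imwrite('pics/seat.png',cv2.resize(S[140:200,300:380],(800,600),interpolation=2)[...,::-1])
E
```

```text
time: 18.65
tool_pos: [521.6, -307.8, 108.5]
tcp_rot: [179.8, 0.2, 101.9]
ft_force: [0.7, 0.7, 15.1]
finger_gap: 12.5
grip_force: 84.6
60 323 [338.1 159.3] [[319.0, 150.0], [357.0, 150.0], [357.0, 174.0], [319.0, 174.0]]
60 95 [350.5 171.5] [[340.79998779296875, 182.8000030517578], [357.3999938964844, 157.89999389648438], [360.20001220703125, 159.8000030517578], [343.5, 184.6999969482422]]
60 49 [323.4 183.5] [[312.3999938964844, 180.5], [313.29998779296875, 178.3000030517578], [334.20001220703125, 186.5], [333.29998779296875, 188.6999969482422]]
80 362 [338.3 159.6] [[311.70001220703125, 167.39999389648438], [343.20001220703125, 137.39999389648438], [358.0, 153.10000610351562], [326.5, 183.0]]
80 101 [350.4 171.8] [[340.79998779296875, 182.8000030517578], [357.3999938964844, 157.89999389648438], [360.3999938964844, 159.89999389648438], [343.79998779296875, 184.8000030517578]]
80 46 [366.2 181.6] [[364.0, 172.0], [367.0, 172.0], [367.0, 189.0], [364.0, 189.0]]
80 75 [324.6 183.9] [[312.29998779296875, 180.6999969482422], [313.5, 177.8000030517578], [336.79998779296875, 187.10000610351562], [335.6000061035156, 190.0]]
```

View pics/seat.png

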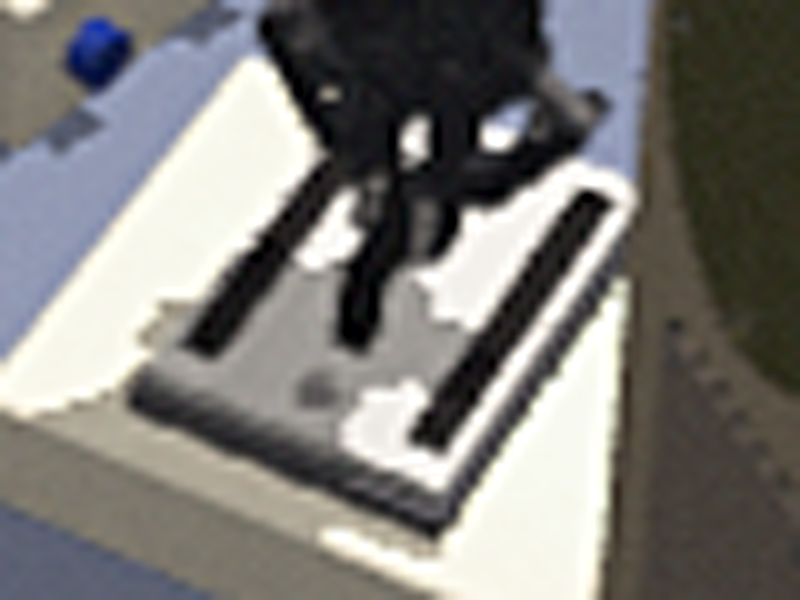

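The +x strip end is at (320,174.0) and the −x strip centre at (350.5,171.5). The seated plate should show them at (319.7,174.2) and (350.4,171.8), so it is flush with the pins through. I'll relax the last press force, then release slowly.

```bash
python3 -m handwheel '[[0,0,-0.0005,0],[0,0,-0.0005,0],[0,0,-0.0005,0],[0,0,0,0],[0,0,0,0]]'
python3 -m handwheel '[[0,0,0,0],[0,0,0,0],[0,0,0,0],[0,0,0,0],[0,0,0,0],[0,0,0,0]]' 0.03
```

```text
time: 19.2
tool_pos: [521.4, -307.8, 108.8]
tcp_rot: [179.8, 0.2, 101.9]
ft_force: [2.6, -1.2, 5.8]
finger_gap: 12.2
grip_force: 83.5
time: 19.8
tool_pos: [519.8, -306.3, 106.8]
tcp_rot: [-180.0, -0.0, 101.9]
ft_force: [-0.5, -0.2, -0.0]
finger_gap: 30.0
grip_force: 0.0
```

```bash
python3 -m handwheel '[[0,0,-0.005,0],[0,0,-0.01,0],[0,0,-0.02,0],[0,0,-0.03,0],[0,0,-0.04,0],[0,0,-0.04,0],[0,0,-0.03,0],[0,0,0,0],[0,0,0,0]]'
python3 -m handwheel '[[0.03,0.03,0,0],[0.04,0.03,0,0],[0.04,0.03,0,0],[0.04,0.03,0,0],[0.04,0.03,0,0],[0.04,0.03,0,0],[0.02,0.01,0,0],[0,0,0,0],[0,0,0,0]]'
python3 - <<'E'
from h import *
S=r.snapshot('side');T=r.snapshot('top')
a=cv2.resize(S[140:200,300:380],(400,300),interpolation=2);b=cv2.resize(T[175:265,325:420],(400,300),interpolation=2)
c=cv2.resize(S,(400,300),interpolation=3);d=cv2.resize(T,(400,300),interpolation=3)
cv2.imwrite('pics/end.png',np.vstack([np.hstack([a,b]),np.hstack([c,d])])[...,::-1])
for n,I,bx in(('side',S,(310,150,368,188)),('top',T,(330,185,415,255))):
    for q,cc,rc in blobs(I,bx,60,30,450): print(n,q,cc.round(1),rc)
E
```

```text
time: 20.7
tool_pos: [520.5, -306.7, 283.9]
tcp_rot: [179.9, 0.1, 101.9]
ft_force: [0.4, -0.0, -0.6]
finger_gap: 30.4
grip_force: 0.0
time: 21.6
tool_pos: [653.4, -22.1, 280.3]
tcp_rot: [-179.8, -0.0, 102.0]
ft_force: [0.2, -0.6, -0.4]
finger_gap: 30.2
grip_force: 0.0
side 90 [328.4 162.6] ((328.5000305175781, 162.5), (3.000000476837158, 29.80000114440918), 36.869895935058594)
side 102 [340.1 162.5] ((339.886474609375, 163.2810821533203), (5.5876312255859375, 24.262083053588867), 36.02737045288086)
side 96 [350.5 171.6] ((350.4615478515625, 171.30767822265625), (3.3282015323638916, 29.953811645507812), 33.6900634765625)
side 70 [364.9 180.6] ((364.5, 180.0), (14.0, 5.0), 90.0)
top 79 [369.7 204.5] ((371.3528137207031, 204.21511840820312), (2.1500329971313477, 41.77206802368164), 79.3803482055664)
top 68 [375.2 216.2] ((374.9825439453125, 216.4081268310547), (3.321239948272705, 26.8505859375), 79.2156982421875)
top 90 [377.7 231. ] ((377.4964294433594, 230.98143005371094), (2.1150903701782227, 42.15073776245117), 79.11447143554688)
```

View pics/end.png

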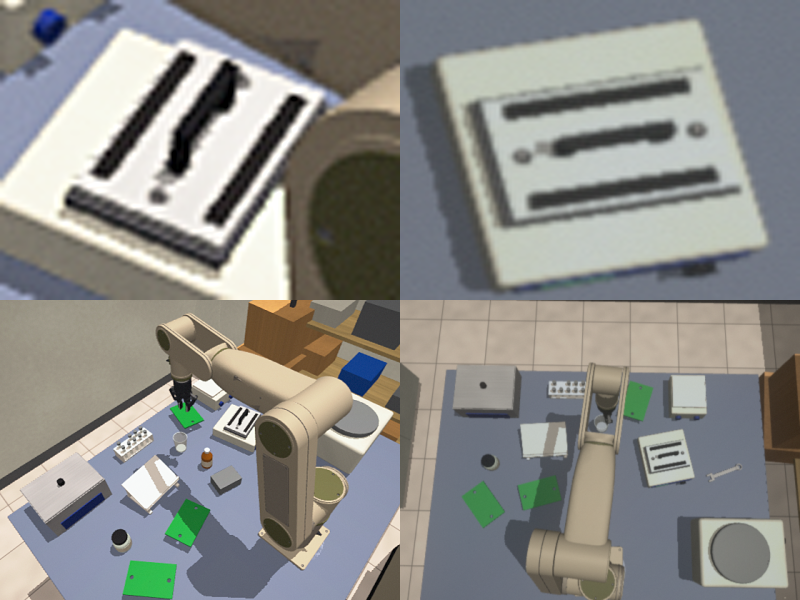

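Run:
```python
from h import *
U,e=tri((371.2,204.3),(328.5,162.5));L,f=tri((377.5,231),(350.5,171.4));v=U-L
print(U,e,L,f,np.linalg.norm(v),'tilt',np.degrees(np.arcsin(v[2]/np.linalg.norm(v))),'mid',(U+L)/2,'az',np.degrees(np.arctan2(v[1],v[0])), 'tilt noise ref: z should be 94-95')
```

```text
[ 566.09868828 -300.2858253    93.9306308 ] 0.5266583576553188 [ 477.0466206  -319.2605242    93.24803256] 0.3407151126113312 91.05369787837658 tilt 0.42953076697440884 mid [ 521.57265444 -309.77317475   93.58933168] az 12.028373948661327 tilt noise ref: z should be 94-95
```

The end picture shows the plate on the deck with both holes around the pins, and the bystanders and the empty stand in place. The measured strips are at z = 93.6 mm (94–95 expected when seated), with a tilt of 0.4° and a yaw of 12.0°, so it is seated flush.

```bash
python3 -c "
from bench import r
print(r.hand_in())"
```

```text
the job is handed in; nothing more can be done
None
```

The aluminium plate is level on the shaker, seated flush over both pins and released with the arm clear; I handed the job in at about 22 s of the 46 s allowed, and no verdict came back.

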